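Put the rolling-pin rings away in their tube

TASK

Put away the matching pair of wooden rolling-pin rings: drop both of the middle-sized rings (60 mm across, with a hole) into the short steel tube with the flared mouth, so that they lie flat, one on top of the other, at the bottom of the tube.

Things in the scene. Friction and masses are not known exactly. Their poses are not given: they have to be found in the camera images.
- ring_a_center (a point): centre (half-way up, on the axis) of one of the two equal plain beech rings: 60 mm across, 38 mm hole, 22 mm thick, lying flat on the bench; z is its axis; about 25 to 45 g. Not wanted, of the same wood: a smaller ring (42 mm), a wider thin ring (86 mm) and a solid 60 mm disc without a hole.
- ring_b_center (a point): centre (half-way up, on the axis) of the other of the two equal plain beech rings: 60 mm across, 38 mm hole, 22 mm thick, lying flat on the bench; z is its axis; about 25 to 45 g. Not wanted, of the same wood: a smaller ring (42 mm), a wider thin ring (86 mm) and a solid 60 mm disc without a hole.
- tube_floor (a point): centre of the inner floor of the upright, empty steel tube, 6 mm above the bench; z points up its axis. Fixed to the bench by a flange 100 mm across, 4 mm thick. Open top: rim 68 mm above the bench (62 above this point), 100 mm across outside, about 92 inside, narrowing like a funnel over 18 mm to a straight bore 66 mm across. Walls 4 mm.

How it is judged:
By the outcome, as a careful person would: the job done as asked, in the order asked, and still so for the second after the job is handed in, with the robot touching nothing.
It also fails if it takes over 58 s, if anything falls off the work surface, if the arm or the gripper's body presses on something with over 40 N, if the wrist force passes 120 N, or if a joint passes its speed limit or range.

ROBOT

A 6-joint arm with a two-finger parallel gripper is mounted at the origin on the work surface. World frame = base frame: x ahead of the robot, y to its left, z up, the work surface at z = 0. Lengths are in mm, angles in degrees, forces in N, time in s.
With the tool pointing down it reaches from about 350 to 850 mm from the base axis. Payload 8.1 kg.
Tool frame: the origin (TCP) lies midway between the tips of the shut fingers; the grasp point (between the pads) lies 19 mm behind it (hold_point_z is the distance from the TCP to the grasp point, in mm); z points along the fingers, y is the direction in which the jaws open and shut (so a half turn about z gives the same grasp; the last joint's range is limited). The gripper opens to 85 mm and grips with 20 to 120 N. Pads are 22 mm wide; open, the fingers measure 114 mm over their backs; the gripper's body (76 mm by 85 mm) begins 54 mm behind the grasp point. The pads swing forward as they close: fully open they stand 13 mm farther back than shut.
Start: joints at [67.987, 7.471, 85.268, -0, 87.261, -4.893], TCP at [176.602, 573.426, 231.292] pointing down, gripper open.
Joint ranges: [-169.43, 169.43], [-51.17, 129.36], [1.28, 143.12], [-76.62, 256.62], [0, 156.53], [-152.29, 152.29]. Speed limits (degrees/s): [136.94, 136.94, 159.86, 180, 180, 180].

INTERFACE

Orientations are given as [roll, pitch, yaw] about the fixed x, y, z axes, in that order (R = Rz(yaw) Ry(pitch) Rx(roll)).
In Python, from bench import sense, snapshot, camera_params, hand_in, hold_point_z gives the robot as it stands.
- The arm moves only by the tool servo_tool, never from a script. Its argument "motion" is a list of rows, each a list of 7 numbers: the finger opening in mm, from 0 to 85.4, then the shift along the tool's x, y, z in mm, then the turn, a rotation vector about the tool's x, y, z in rad. A call has 1 to 10 rows; each row shifts and turns the pose as measured when the row begins, along the tool's axes as they then stand; what a row does not reach is not made up. A row lasts 1/10 s, in which the tool goes at most 50 mm and 8.59 degrees, less where a joint would pass 70% of its speed; a pose out of reach is approached as far as the arm can. A call with a gripper value outside its range is refused whole. The fingers move at their own pace and stop on an object; "force" is the grip in N (left out, the last holds). Time passes only in rows, so rows that do not move let the fingers close. It gives the time, the measured TCP pose, the force and the opening at its end, in the units of the state.
- sense(): the state, without advancing time (a new reading comes with each control period).
- snapshot(name): name is "scene" or "top" or "wrist"; returns the picture (420x560x3 uint8, blue, green, red); there is no depth.
- camera_params(name): a dict with "fx", "fy", "cx", "cy" (pixels), "D" ([k1, k2, p1, p2, k3] as OpenCV has them; the pictures are not rectified), "R" (3x3) and "t" (3): a world point X has camera coordinates R X + t; the wrist camera has in their place "tool_from_camera" (4x4, takes a point from camera to tool coordinates, whose origin is the TCP and whose axes are the flange's). Camera axes: x right, y down, z forward; pixel columns grow to the right and rows downward; lengths in mm; the calibration is good to about 2 mm. A picture is of the moment at which its call begins: read the wrist's pose just before it. camera_params takes no time and is no camera call.
- hand_in(): hands the job in, once; it reports no verdict.
The state is a dict: "time": time; "joint_pos": joint angles; "qd": joint speeds; "joint_efforts": joint torques, N m; "tool_pos": TCP position; "tcp_rot": TCP orientation; "ft_force": force on the tool from outside, world axes, zero at the start; "wrist_torque": the same for the moment, N m; "finger_gap": finger opening in mm.
Only numpy, scipy, OpenCV 4.12 (cv2) and the standard library are available. Lean on these libraries where they do the work, as an engineer would, in place of code of your own. Each camera call takes 0.05 s, during which the arm holds its last target. There are 200 camera calls.

## Working session

There is one attempt and no reset: what is moved stays moved. The work goes in short steps, Python scripts to look and compute and a tool call to move; the robot and the scene stay as the last step left them, time stands still between calls to the robot, and variables do not carry over. Pictures are saved under pics/ and viewed, about 8 in all and at most 12, crops included, and the job is handed in when it is done.

Besides the shell and the picture viewer there is one more tool, called after ">>>" as name(argument=value, ...), one argument or row to a line, values as JSON. servo_tool: Moves the arm, as the interface text tells. Its arguments: {"type":"object","properties":{"motion":{"type":"array"},"force":{"type":"number"}},"required":["motion"]}

```bash
mkdir -p pics; python3 - <<'E'
from bench import *
import cv2
print(sense())
for n in("top","scene"):
    cv2.imwrite(f"pics/{n}0.png",snapshot(n))
    print(n,camera_params(n))
print(camera_params("wrist"),hold_point_z)
E
```

```text
{'time': 0.0, 'joint_pos': array([ 6.79883166e+01,  7.51469383e+00,  8.53317097e+01, -1.33269244e-03,
        8.72616996e+01, -4.89237563e+00]), 'qd': array([ 0.01518526, -0.05994465,  0.06575469, -0.12759167, -0.0028457 ,
        0.0315776 ]), 'joint_efforts': array([ 2.63189713e-04, -5.69399035e+01, -5.00554240e+01, -2.71670592e-05,
        1.46223427e-02,  1.12706039e-04]), 'tool_pos': array([176.38330195, 572.89297927, 230.22546559]), 'tcp_rot': array([-1.79892177e+02, -7.89329524e-03,  1.62880750e+02]), 'ft_force': array([ 0.30436111, -0.37128383, -0.86175141]), 'wrist_torque': array([-0.01098156,  0.02203443, -0.00164194]), 'finger_gap': 85.43157466424779}
top {'fx': 538.766299019814, 'fy': 538.766299019814, 'cx': 281.3308211137208, 'cy': 219.6951994572047, 'D': array([0.05701789, 0.        , 0.        , 0.        , 0.        ]), 'R': array([[-0.01196482, -0.99979987, -0.0160334 ],
       [-0.98175299,  0.01478914, -0.18958465],
       [ 0.18978383,  0.01347249, -0.98173346]]), 't': array([  11.94469036,  535.30501077, 1018.37699613])}
scene {'fx': 388.9729085616039, 'fy': 388.
[... 211 characters left out ...]
2,  0.48719113, -0.61403526],
       [-0.4915389 , -0.36816653, -0.78920398]]), 't': array([ 331.4580276 , -315.80298476, 1000.82536984])}
{'fx': 312.2247735781152, 'fy': 312.2247735781152, 'cx': 283.3661994042848, 'cy': 206.22133663273564, 'D': array([-0.00804443,  0.        ,  0.        ,  0.        ,  0.        ]), 'tool_from_camera': array([[-8.67664707e-05, -9.63742504e-01, -2.66833989e-01,
         6.62042138e+01],
       [ 9.99999845e-01, -2.30274584e-04,  5.06528226e-04,
         2.45922292e-02],
       [-5.49607867e-04, -2.66833904e-01,  9.63742375e-01,
        -1.42914571e+02],
       [ 0.00000000e+00,  0.00000000e+00,  0.00000000e+00,
         1.00000000e+00]])} 18.700000000000003
```

View pics/top0.png

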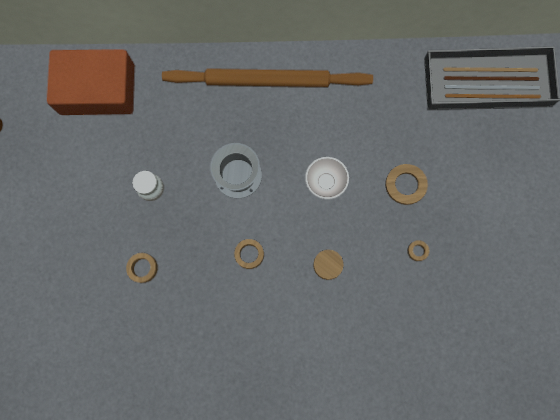

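View pics/scene0.png

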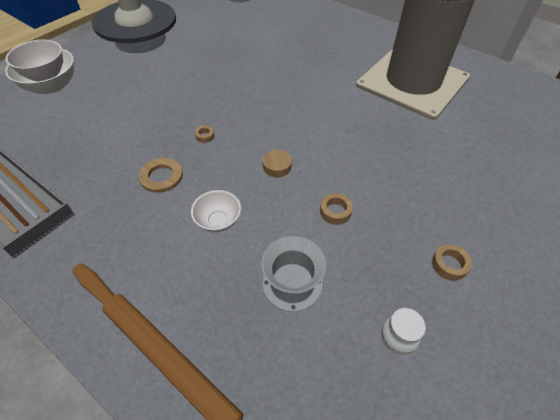

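The top view shows the two 60 mm rings at about (141,268) and (249,254), and the tube rim at about (236,166). The solid disc (328,265), small ring (418,251) and wide ring (407,184) are not wanted. Next I'll turn these into positions.

```bash
cat >h.py <<'E'
import numpy as np,cv2
from bench import *
from scipy.spatial.transform import Rotation as Ro
def pose():
    s=sense(); T=np.eye(4); T[:3,:3]=Ro.from_euler('xyz',s['tcp_rot'],degrees=True).as_matrix(); T[:3,3]=s['tool_pos']; return T
def cam(n,T=None):
    c=camera_params(n); K=np.array([[c['fx'],0,c['cx']],[0,c['fy'],c['cy']],[0,0,1]])
    if n=='wrist':
        W=np.linalg.inv(T@c['tool_from_camera']); return K,c['D'],W[:3,:3],W[:3,3]
    return K,c['D'],c['R'],c['t']
def back(p,z,C):
    K,D,R,t=C; q=cv2.undistortPoints(np.array([[p]],float),K,D)[0,0]
    d=R.T@[q[0],q[1],1]; o=-R.T@t; return o+d*(z-o[2])/d[2]
def proj(X,C):
    K,D,R,t=C; return cv2.projectPoints(np.array(X,float).reshape(-1,3),R,t,K,D)[0].reshape(-1,2)
def wood(im):
    h=cv2.cvtColor(im,cv2.COLOR_BGR2HSV); return cv2.inRange(h,(5,70,50),(25,255,255))
E
python3 - <<'E'
from h import *
im=cv2.imread('pics/top0.png');C=cam('top')
cs,_=cv2.findContours(wood(im),0,2)
for c in cs:
    if cv2.contourArea(c)<150: continue
    e=cv2.fitEllipse(c); print(np.round(e[0]),np.round(e[1]),back(e[0],15,C).round(1), np.mean(e[1])*1000/538)
print('rim',back((236,166),68,C),'flange',back((238,174),4,C))
T=pose();print(T.round(3))
E
```

```text
[141. 268.] [29. 30.] [448.4 289.2  15. ] 54.79037274215301
[328. 264.] [29. 29.] [449.5 -87.9  15. ] 53.723526710028096
[418. 250.] [19. 20.] [ 475.1 -269.7   15. ] 36.947814062182346
[249. 254.] [28. 29.] [473.4  72.4  15. ] 53.274734312716916
[406. 184.] [39. 41.] [ 614.  -253.7   15. ] 74.57204910902286
[493.  96.] [  5. 100.] [ 801.3 -443.6   15. ] 97.75431138432158
[492.  78.] [ 8. 93.] [ 841.9 -444.8   15. ] 94.37718178702995
[267.  77.] [ 16. 231.] [855.5  32.5  15. ] 230.20106709136397
[491.  69.] [  4. 105.] [ 862.3 -445.5   15. ] 101.42405325595331
[90. 81.] [ 74. 102.] [851.9 412.3  15. ] 163.54420459846583
rim [642.53758547  93.53144335  68.        ] flange [644.15814831  95.64527944   4.        ]
[[-9.56000e-01  2.94000e-01 -1.00000e-03  1.76423e+02]
 [ 2.94000e-01  9.56000e-01 -2.00000e-03  5.72950e+02]
 [ 0.00000e+00 -2.00000e-03 -1.00000e+00  2.30329e+02]
 [ 0.00000e+00  0.00000e+00  0.00000e+00  1.00000e+00]]
```

>>> servo_tool(
  motion=[
    [85,-43,-24,8,0,0,0],
    [85,-43,-24,8,0,0,0],
    [85,-43,-24,8,0,0,0],
    [85,-43,-24,8,0,0,0],
    [85,-43,-24,8,0,0,0],
    [85,-43,-24,8,0,0,0],
    [85,-43,-24,8,0,0,0],
    [85,-43,-24,8,0,0,0],
    [85,0,0,0,0,0,0],
  ],
  force=40,
)

```text
time: 1.0
tool_pos: [448.9, 283.9, 161.1]
tcp_rot: [-179.7, -0.2, 163.2]
ft_force: [-0.5, 0.5, 0.1]
finger_gap: 84.5
```

```bash
cat >w.py <<'E'
from h import *
import sys
T=pose(); im=snapshot('wrist'); cv2.imwrite(f'pics/{sys.argv[1]}.png',im); C=cam('wrist',T)
cs,_=cv2.findContours(wood(im),cv2.RETR_CCOMP,2)
for c in cs:
    if cv2.contourArea(c)<400: continue
    e=cv2.fitEllipse(c); X=back(e[0],22,C)
    print(np.round(e[0]),np.round(e[1]),'world z22',X.round(1),'tool',(T[:3,:3].T@(X-T[:3,3])).round(1))
E
python3 w.py w1
```

```text
[ 95. 273.] [57. 66.] world z22 [472.2  78.9  22. ] tool [ -81.9 -188.9  139.9]
[ 96. 273.] [19. 34.] world z22 [471.8  80.3  22. ] tool [ -81.1 -187.6  139.9]
[289. 193.] [62. 63.] world z22 [448.9 289.   22. ] tool [  1.    5.5 139.1]
[289. 192.] [36. 40.] world z22 [447.7 289.2  22. ] tool [  2.2   5.4 139.1]
```

View pics/w1.png

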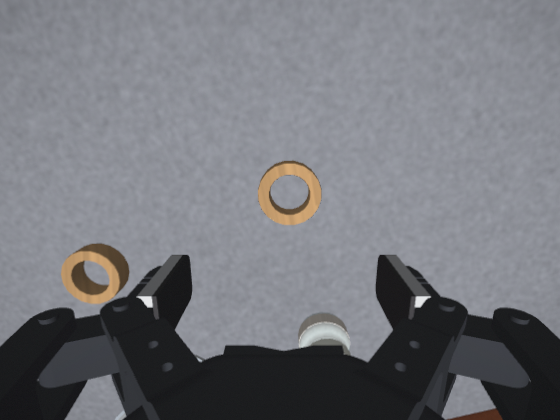

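>>> servo_tool(
  motion=[
    [85,0.5,2,35,0,0,0],
    [85,0.5,2,35,0,0,0],
    [85,0.5,1.5,35,0,0,0],
    [85,0,0,30,0,0,0],
    [85,0,0,15,0,0,0],
    [85,0,0,5,0,0,0],
    [85,0,0,0,0,0,0],
  ],
)

```text
time: 1.75
tool_pos: [443.4, 297.5, 2.9]
tcp_rot: [-179.9, -0.3, 163.5]
ft_force: [-0.2, -0.1, 0.2]
finger_gap: 85.0
```

>>> servo_tool(
  motion=[
    [50,0,0,0,0,0,0],
    [50,0,0,0,0,0,0],
    [50,0,0,0,0,0,0],
    [50,0,0,0,0,0,0],
    [50,0,0,0,0,0,0],
    [50,0,0,0,0,0,0],
  ],
  force=30,
)

```text
time: 2.35
tool_pos: [446.2, 300.3, 8.3]
tcp_rot: [179.7, 0.0, 163.5]
ft_force: [-0.6, 0.6, -1.0]
finger_gap: 58.1
```

```bash
python3 - <<'E'
from h import *
for i in range(3): print(sense()['tool_pos'].round(1),sense()['finger_gap'])
E
python3 w.py w2
```

```text
[446.2 300.3   8.3] 58.093453203627455
[446.2 300.3   8.3] 58.093453203627455
[446.2 300.3   8.3] 58.093453203627455
[284. 285.] [127. 128.] world z22 [453.2 298.5  22. ] tool [ -7.2   0.3 -13.7]
[284. 280.] [51. 73.] world z22 [450.8 299.2  22. ] tool [ -4.7   0.3 -13.7]
```

View pics/w2.png

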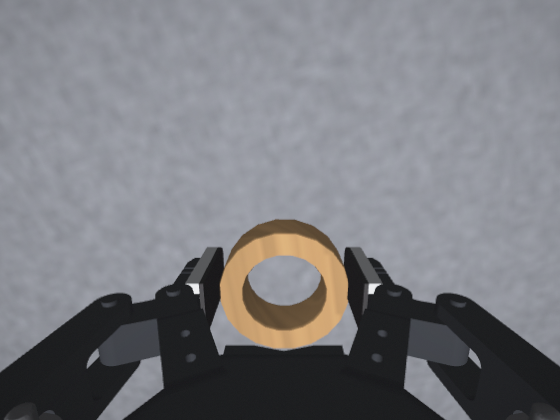

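>>> servo_tool(
  motion=[
    [50,0,0,-30,0,0,0],
    [50,0,0,-45,0,0,0],
    [50,0,0,-45,0,0,0],
    [50,-30,-17,-10,0,0,0],
    [50,-40,-23,0,0,0,0],
    [50,-40,-23,0,0,0,0],
    [50,-40,-23,0,0,0,0],
    [50,-40,-23,0,0,0,0],
    [50,-30,-17,0,0,0,0],
    [50,0,0,0,0,0,0],
  ],
)

```text
time: 3.4
tool_pos: [627.0, 109.1, 143.1]
tcp_rot: [179.8, 0.1, 163.7]
ft_force: [-0.5, -0.8, 0.4]
finger_gap: 58.1
```

```bash
python3 w.py w3; python3 - <<'E'
from h import *
print(sense()['tool_pos'],sense()['tcp_rot'],sense()['finger_gap'])
im=np.hstack([cv2.imread('pics/w3.png'),snapshot('scene')[100:,100:380][:, :]] if 0 else [cv2.imread('pics/w3.png')])
E
```

```text
[423. 382.] [27. 44.] world z22 [858.7 195.1  22. ] tool [-198.   147.   122.2]
[557. 319.] [57. 95.] world z22 [821.5 334.3  22. ] tool [-123.3  270.2  122.5]
[284. 285.] [127. 128.] world z22 [708.1  86.6  22. ] tool [-83.8   0.6 121.3]
[284. 280.] [51. 73.] world z22 [703.1  87.9  22. ] tool [-78.7   0.5 121.3]
[-2. 61.] [64. 81.] world z22 [458.8 -72.8  22. ] tool [ 110.8 -222.2  119.9]
[181.  27.] [76. 91.] world z22 [477.2  72.8  22. ] tool [134.  -77.3 120.4]
[184.  29.] [43. 50.] world z22 [478.9  74.1  22. ] tool [132.7 -75.5 120.4]
[625.76288104 110.55062934 142.79550096] [1.79754494e+02 7.03058104e-02 1.63762078e+02] 58.096992573189844
```

View pics/w3.png

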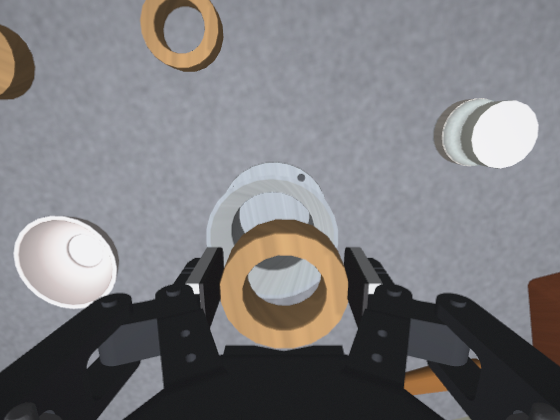

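The ring is held centrally between the pads. The rim edge runs through about (207,238), (338,238) and (272,178), so I'll fit the rim and the held ring.

```bash
python3 - <<'E'
from h import *
from scipy.optimize import least_squares
T=pose();C=cam('wrist',T)
a=np.linspace(0,2*np.pi,90); circ=np.c_[np.cos(a),np.sin(a)]
def box(x,y,z,r,C):
    p=proj(np.c_[x+r*circ[:,0],y+r*circ[:,1],np.full(90,z)],C); return p[:,0].min(),p[:,0].max(),p[:,1].min(),p[:,1].max()
def f(v):
    b=box(v[0],v[1],68,50,C); return [b[0]-207,b[1]-338,b[2]-178]
s=least_squares(f,[640,95]);print('rim wrist',s.x,s.fun)
print('tool', (T[:3,:3].T@(np.r_[s.x,68]-T[:3,3])).round(1))
Ct=cam('top');print('top cam proj box',box(*s.x,68,50,Ct),box(642.5,93.5,68,50,Ct))
I=np.eye(4);Ci=cam('wrist',I)
# held ring in tool frame: hull of both faces, box of outline 221..348, 220..349
m=wood(cv2.imread('pics/w3.png'));n,l,st,_=cv2.connectedComponentsWithStats(m);k=l[300,230];bx=st[k];print(bx)
def g(v):
    t=box(v[0],v[1],v[2],30,Ci);u=box(v[0],v[1],v[2]+22,30,Ci)
    return [min(t[0],u[0])-bx[0],max(t[1],u[1])-bx[0]-bx[2],min(t[2],u[2])-bx[1],max(t[3],u[3])-bx[1]-bx[3]]
s=least_squares(g,[-6,0,-12]);print('ring top in tool',s.x,s.fun)
# finger tips
print(proj([[0,29,-5],[0,29,-10],[11,29,-5],[11,29,-10]],Ci))
E
```

```text
rim wrist [646.2534034   96.63529028] [-1.37359084  1.37806632  0.15209717]
tool [-23.5  -8.   74.8]
top cam proj box (np.float64(209.39662140594947), np.float64(259.50415786408297), np.float64(140.263888129296), np.float64(188.5778386407955)) (np.float64(210.94700419034928), np.float64(261.08557254646735), np.float64(142.02588507383797), np.float64(190.3985265625646))
[  219   220   130   128 10179]
ring top in tool [-12.57828534   0.367508   -13.52448161] [ 0.71824225 -0.71845013 -0.77998971  0.75691609]
[[343.30288246 262.15976513]
 [345.2860438  266.86098806]
 [344.50129047 240.87297092]
 [346.56685654 244.95537885]]
```

>>> servo_tool(
  motion=[
    [50,-6,-4,0,0,0,0],
    [50,-5,-4,10,0,0,0],
    [50,0,0,25,0,0,0],
    [50,0,0,10,0,0,0],
    [50,0,0,0,0,0,0],
  ],
)

```text
time: 3.95
tool_pos: [632.9, 101.8, 95.0]
tcp_rot: [179.7, -0.0, 164.0]
ft_force: [-0.8, 1.3, -1.4]
finger_gap: 57.6
```

```bash
python3 w.py w4 >/dev/null; python3 - <<'E'
from h import *
s=sense();print(s['tool_pos'],s['tcp_rot'],s['finger_gap'])
a=snapshot('scene')[150:330,180:400]; cv2.imwrite('pics/c4.png',np.hstack([cv2.resize(cv2.imread('pics/w4.png')[100:400,130:430],(400,400)),cv2.resize(a,None,fx=1.8,fy=1.8)[:400] if 0 else cv2.resize(a,(400,400))]))
E
```

```text
[632.93492229 101.91449351  95.42077846] [ 1.79731610e+02 -7.05594225e-03  1.63960579e+02] 58.25118175715197
```

View pics/c4.png

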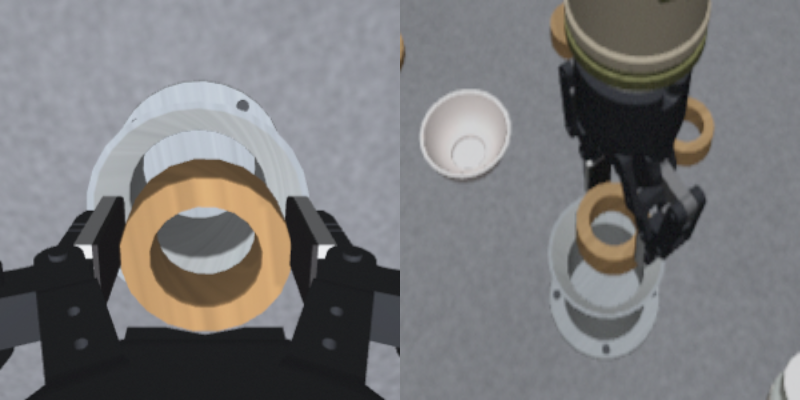

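Both views agree: the ring hangs level over the mouth, about 2–3 mm off sideways. Correct, lower, release.

>>> servo_tool(
  motion=[
    [50,0,-3,12,0,0,0],
    [50,0,0,12,0,0,0],
    [50,0,0,6,0,0,0],
    [50,0,0,0,0,0,0],
  ],
)

```text
time: 4.45
tool_pos: [634.2, 99.6, 66.6]
tcp_rot: [179.6, 0.3, 164.0]
ft_force: [-0.6, -0.3, -0.7]
finger_gap: 58.0
```

>>> servo_tool(
  motion=[
    [85,0,0,0,0,0,0],
    [85,0,0,0,0,0,0],
    [85,0,0,0,0,0,0],
    [85,0,0,-40,0,0,0],
    [85,0,0,-40,0,0,0],
    [85,30,-5,-10,0,0,0],
    [85,45,-5,0,0,0,0],
    [85,45,-5,0,0,0,0],
    [85,0,0,0,0,0,0],
  ],
)

```text
time: 5.35
tool_pos: [510.8, 117.7, 160.3]
tcp_rot: [179.6, 0.4, 163.9]
ft_force: [-0.0, 0.6, 0.7]
finger_gap: 85.3
```

```bash
python3 w.py w5; python3 - <<'E'
from h import *
s=sense();print(s['tool_pos'],s['tcp_rot'],s['finger_gap'])
a=snapshot('top')[100:300,120:320]; cv2.imwrite('pics/c5.png',np.hstack([cv2.resize(cv2.imread('pics/w5.png'),(467,350)),cv2.resize(a,(330,350))]))
E
```

```text
[298. 327.] [36. 53.] world z22 [654.7  93.6  22. ] tool [-144.1   15.6  139.3]
[ 56. 191.] [63. 76.] world z22 [450.3 -81.7  22. ] tool [   3.8 -209.5  136.7]
[223. 169.] [65. 66.] world z22 [474.1  73.   22. ] tool [ 23.8 -54.2 137.7]
[225. 168.] [36. 42.] world z22 [473.9  74.4  22. ] tool [ 24.3 -52.9 137.7]
[514.0795063  117.50035354 161.89621148] [179.49466953   0.60829872 163.90428399] 85.18071933906866
```

View pics/c5.png

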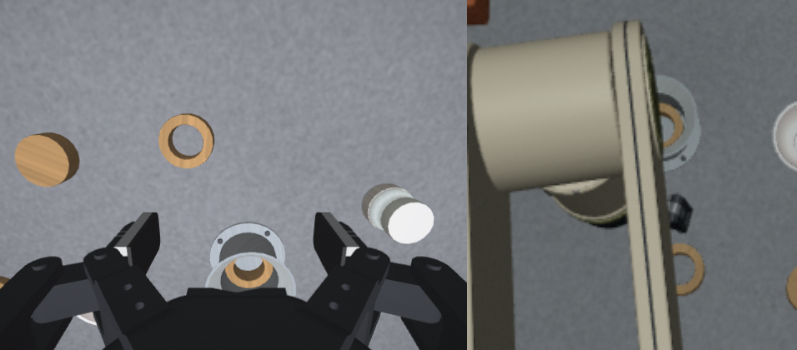

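>>> servo_tool(
  motion=[
    [85,12,-27,0,0,0,0],
    [85,12,-27,20,0,0,0],
    [85,0,0,40,0,0,0],
    [85,0,0,25,0,0,0],
    [85,0,0,0,0,0,0],
  ],
)

```text
time: 5.95
tool_pos: [489.3, 70.0, 81.4]
tcp_rot: [179.2, 1.6, 163.8]
ft_force: [-0.8, -0.5, -0.6]
finger_gap: 84.9
```

```bash
python3 w.py w6; python3 w.py w6
```

```text
[ 51. 224.] [ 84. 102.] world z22 [449.1 -81.3  22. ] tool [  -1.9 -157.3   57.3]
[278. 195.] [87. 88.] world z22 [473.1  72.2  22. ] tool [17.8 -3.2 58.9]
[278. 193.] [47. 54.] world z22 [471.7  72.5  22. ] tool [19.3 -3.3 58.8]
[ 52. 222.] [ 84. 102.] world z22 [449.1 -81.4  22. ] tool [  -0.7 -157.9   59. ]
[278. 193.] [86. 87.] world z22 [473.2  72.1  22. ] tool [18.9 -3.7 60.6]
[278. 191.] [47. 53.] world z22 [471.7  72.5  22. ] tool [20.4 -3.7 60.6]
```

>>> servo_tool(
  motion=[
    [85,9,-2,0,0.014,0.028,0],
    [85,9,-1,15,0,0,0],
    [85,0,0,20,0,0,0],
    [85,0,0,0,0,0,0],
  ],
)

```text
time: 6.45
tool_pos: [479.6, 73.2, 54.6]
tcp_rot: [179.7, 0.9, 163.9]
ft_force: [-0.1, 0.6, -0.6]
finger_gap: 84.7
```

```bash
python3 w.py w7; python3 -c "
from h import *
s=sense();print(s['tool_pos'],s['tcp_rot'])"
```

```text
[ 30. 254.] [ 94. 110.] world z22 [449.3 -79.   22. ] tool [ -12.7 -154.8   32. ]
[278. 224.] [97. 98.] world z22 [472.5  72.4  22. ] tool [ 7.  -3.  32.4]
[278. 221.] [49. 59.] world z22 [470.7  72.9  22. ] tool [ 8.9 -3.  32.4]
[480.39062272  73.29138185  55.92078941] [179.67410654   0.94366707 163.8737206 ]
```

>>> servo_tool(
  motion=[
    [85,8,-3,5,0.005,0.016,0],
    [85,2,0,20,0,0,0],
    [85,0,0,15,0,0,0],
    [85,0,0,7,0,0,0],
    [85,0,0,0,0,0,0],
  ],
)

```text
time: 7.0
tool_pos: [472.2, 73.6, 11.8]
tcp_rot: [179.9, 0.3, 163.9]
ft_force: [-0.8, 0.6, -0.1]
finger_gap: 84.9
```

```bash
python3 w.py w8; python3 -c "
from h import *
s=sense();print(s['tool_pos'],s['tcp_rot'])"
```

```text
[113. 290.] [ 74. 135.] world z22 [461.3  -8.1  22. ] tool [-12.2 -81.5 -10.3]
[281. 266.] [123. 124.] world z22 [471.3  72.7  22. ] tool [  0.5  -1.1 -10.2]
[281. 261.] [53. 71.] world z22 [469.   73.3  22. ] tool [  2.9  -1.1 -10.2]
[472.56501921  73.65304611  12.3421734 ] [179.84089545   0.32755844 163.91320848]
```

Well centred; 7 mm lower, then close.

>>> servo_tool(
  motion=[
    [85,1,-1,7,0,0,0],
    [50,0,0,1,0,0,0],
    [50,0,0,0,0,0,0],
    [50,0,0,0,0,0,0],
    [50,0,0,0,0,0,0],
    [50,0,0,0,0,0,0],
  ],
)

```text
time: 7.65
tool_pos: [473.9, 73.0, 7.0]
tcp_rot: [179.8, 0.6, 163.9]
ft_force: [-0.3, -0.5, -0.2]
finger_gap: 58.5
```

>>> servo_tool(
  motion=[
    [50,0,0,-30,0,0,0],
    [50,0,0,-40,0,0,0],
    [50,0,0,-40,0,0,0],
    [50,-20,0,-20,0,0,0],
    [50,0,0,0,0,0,0],
  ],
)

```text
time: 8.15
tool_pos: [489.7, 67.2, 140.0]
tcp_rot: [179.8, 0.3, 163.9]
ft_force: [-0.1, 0.5, 0.3]
finger_gap: 58.4
```

```bash
cat >r.py <<'E'
from h import *
from scipy.optimize import least_squares
import sys
T=pose();im=snapshot('wrist');cv2.imwrite(f'pics/{sys.argv[1]}.png',im)
a=np.linspace(0,2*np.pi,90); circ=np.c_[np.cos(a),np.sin(a)]
def box(x,y,z,r,C):
    p=proj(np.c_[x+r*circ[:,0],y+r*circ[:,1],np.full(90,z)],C); return p[:,0].min(),p[:,0].max(),p[:,1].min(),p[:,1].max()
Ci=cam('wrist',np.eye(4))
n,l,st,_=cv2.connectedComponentsWithStats(wood(im))
k=max((i for i in range(1,n) if abs(st[i][0]+st[i][2]/2-283)<25 and 90<st[i][2]<170 and st[i][1]>180),key=lambda i:st[i][4]);bx=st[k]
def g(v):
    t=box(v[0],v[1],v[2],30,Ci);u=box(v[0],v[1],v[2]+22,30,Ci)
    return [min(t[0],u[0])-bx[0],max(t[1],u[1])-bx[0]-bx[2],min(t[2],u[2])-bx[1],max(t[3],u[3])-bx[1]-bx[3]]
s=least_squares(g,[-6,0,-12]);print('ring top in tool',s.x.round(1),s.fun.round(1),bx)
d=np.array([644.8,95.3,68])-T[:3,3];s=sense()
print('tube rim in tool',(T[:3,:3].T@d).round(1),T[:3,3].round(1),s['tcp_rot'].round(2),s['finger_gap'])
E
python3 r.py w9
```

```text
ring top in tool [ -4.4   0.1 -12.7] [ 0.6 -0.6 -0.6  0.6] [  218   204   131   129 10112]
tube rim in tool [-140.8   69.8   73.1] [489.7  67.2 140. ] [1.7988e+02 1.6000e-01 1.6393e+02] 58.608758345819204
```

>>> servo_tool(
  motion=[
    [50,-30,15,0,0,0,0],
    [50,-40,20,0,0,0,0],
    [50,-40,20,0,0,0,0],
    [50,-25,14,0,0,0,0],
    [50,0,0,0,0,0,0],
  ],
)

```text
time: 8.7
tool_pos: [631.0, 97.9, 123.9]
tcp_rot: [-179.8, -0.9, 163.9]
ft_force: [0.3, -1.2, -0.1]
finger_gap: 58.2
```

```bash
python3 r.py w10
```

```text
ring top in tool [  2.2   0.1 -18.6] [-3.   3.   3.3 -3.2] [  218   190   131   143 11522]
tube rim in tool [-14.9   1.5  55.7] [631.   97.9 123.9] [-179.73   -1.01  163.89] 58.382224228000574
```

>>> servo_tool(
  motion=[
    [50,-6,1,5,-0.004,-0.017,0],
    [50,-4,0,15,0,0,0],
    [50,0,0,10,0,0,0],
    [50,0,0,0,0,0,0],
  ],
)

```text
time: 9.15
tool_pos: [633.9, 95.2, 86.8]
tcp_rot: [-179.8, -0.3, 163.9]
ft_force: [-0.3, 0.9, -0.1]
finger_gap: 58.2
```

```bash
python3 r.py w11; python3 - <<'E'
from h import *
a=snapshot('scene')[150:330,180:400]; cv2.imwrite('pics/c11.png',np.hstack([cv2.resize(cv2.imread('pics/w11.png')[100:400,130:430],(400,400)),cv2.resize(a,(400,400))]))
E
```

```text
ring top in tool [ -0.6   0.1 -16.2] [-1.4  1.4  1.6 -1.5] [  218   196   131   137 12163]
tube rim in tool [-10.6   3.2  18.7] [633.9  95.2  86.8] [-179.83   -0.33  163.89] 58.59312928720401
```

View pics/c11.png

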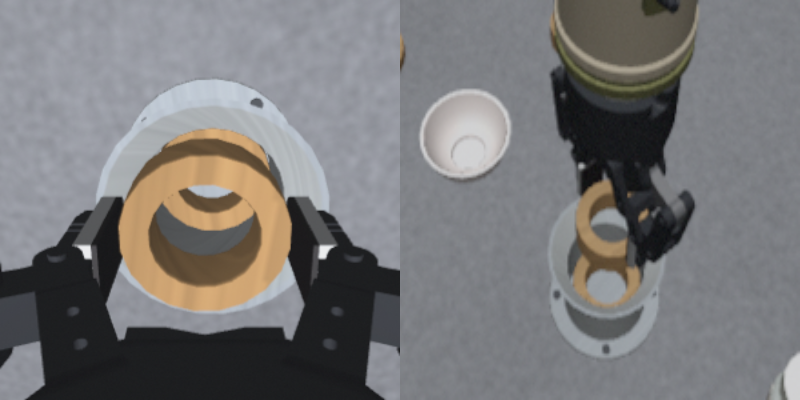

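The first ring lies flat at the bottom, and the second hangs above it about 3 mm off in y and 6 mm in x. Shift, lower, release.

>>> servo_tool(
  motion=[
    [50,-6,3,2,0,0,0],
    [50,0,0,10,0,0,0],
    [50,0,0,7,0,0,0],
    [50,0,0,0,0,0,0],
  ],
)

```text
time: 9.65
tool_pos: [643.5, 96.7, 70.4]
tcp_rot: [-179.9, -0.0, 163.9]
ft_force: [-0.2, 0.2, -0.8]
finger_gap: 58.6
```

```bash
python3 r.py w12
```

```text
ring top in tool [  3.5   0.1 -19.8] [-3.7  3.7  4.1 -4. ] [  218   187   131   146 12995]
tube rim in tool [-1.7 -1.   2.4] [643.5  96.7  70.4] [-1.7995e+02 -1.0000e-02  1.6389e+02] 58.50489683786412
```

>>> servo_tool(
  motion=[
    [50,2.5,-1,4,0,0,0],
    [50,0,0,0,0,0,0],
  ],
)

```text
time: 9.9
tool_pos: [640.8, 96.4, 66.6]
tcp_rot: [-180.0, -0.0, 163.9]
ft_force: [-0.1, -0.1, -0.8]
finger_gap: 58.6
```

>>> servo_tool(
  motion=[
    [85,0,0,0,0,0,0],
    [85,0,0,0,0,0,0],
    [85,0,0,0,0,0,0],
    [85,0,0,-40,0,0,0],
    [85,0,0,-45,0,0,0],
    [85,0,0,-45,0,0,0],
    [85,30,0,-40,0,0,0],
    [85,45,0,-40,0,0,0],
    [85,45,0,0,0,0,0],
    [85,0,0,0,0,0,0],
  ],
)

```text
time: 10.9
tool_pos: [528.3, 128.0, 275.4]
tcp_rot: [-179.9, -0.2, 163.8]
ft_force: [0.7, 0.5, -1.2]
finger_gap: 84.8
```

>>> servo_tool(
  motion=[
    [85,30,-40,0,0,0,0],
    [85,30,-40,0,0,0,0],
    [85,30,-40,0,0,0,0],
    [85,20,-40,0,0,0,0],
    [85,0,-40,0,0,0,0],
    [85,0,0,0,0,0,0],
  ],
)

```text
time: 11.5
tool_pos: [365.1, -35.6, 274.7]
tcp_rot: [-179.8, -0.2, 164.0]
ft_force: [0.3, 0.9, 0.6]
finger_gap: 85.2
```

```bash
python3 - <<'E'
from h import *
print(sense()['tool_pos'])
a=snapshot('top')[120:220,180:300];b=snapshot('scene')[220:330,230:350]; cv2.imwrite('pics/c13.png',np.hstack([cv2.resize(a,(400,400)),cv2.resize(b,(400,400))]))
E
```

```text
[365.07415162 -35.56868919 274.74093804]
```

View pics/c13.png

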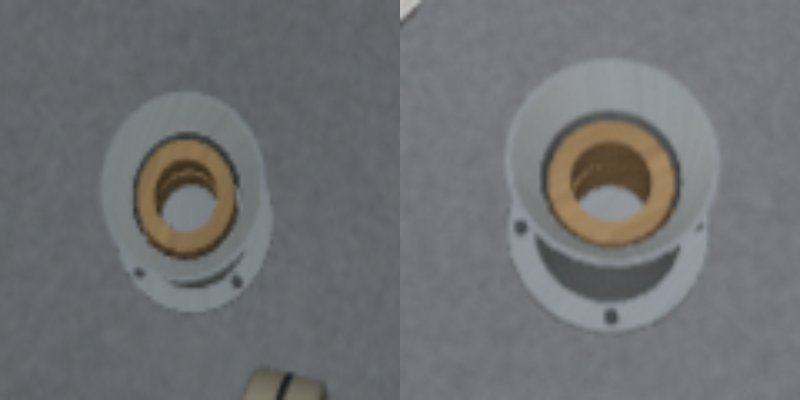

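Both views show the second ring centred and level on the first. I'll check numerically that its top face is at the expected z = 50.

```bash
python3 - <<'E'
from h import *
a=np.linspace(0,2*np.pi,180)
for n,(u,v,w,h) in {'top':(205,145,60,60),'scene':(260,240,70,70)}.items():
    im=snapshot(n);m=wood(im)[v:v+h,u:u+w];C=cam(n)
    c=max(cv2.findContours(m,0,2)[0],key=cv2.contourArea);e=cv2.fitEllipse(c);p=np.add(e[0],(u,v))
    X=back(p,50,C);f=cv2.fitEllipse(proj(np.c_[X[0]+30*np.cos(a),X[1]+30*np.sin(a),a*0+50],C).astype(np.float32))
    print(n,X.round(1),'seen',np.round(e[1:][0],1),round(e[2]),'expected flat',np.round(f[1],1),round(f[2]))
E
```

```text
top [641.3  96.6  50. ] seen [28.9 29.2] 119 expected flat [28.5 29.7] 76
scene [645.2  98.1  50. ] seen [33.9 37.9] 96 expected flat [34.3 38.4] 95
```

Sizes and shapes match a flat ring at z = 50 within half a pixel or so. Handing in.

```bash
python3 -c "
from bench import *
print(hand_in())"
```

```text
the job is handed in; nothing more can be done
None
```

Both 60 mm rings are in the flared tube, one on top of the other, and the job was handed in at about 11.6 s of the 58 s allowed.

I gripped each ring near its top, lowered it into the funnel with the fingertips above the rim, and let go.

**Last checks:**
- The pictures before the second drop showed the first ring flat at the bottom. The final pictures show the second level on top of it, with the arm moved clear.
- The top ring's outline matches a flat ring at the expected 50 mm height to within about 0.5 px in both cameras.
- The top and scene cameras disagree by about 4 mm on where the top ring's centre is. That fits their roughly 2 mm calibration error each.
- Wrist forces stayed at noise level, about 1–2 N.

**Mishap:** the first grasp was about 10 mm off centre because the arm drifted during the descent. The ring still held and was placed properly.

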